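# Pin the push-rod clevis to the brake pedal

## Task

Couple the brake pedal to the master cylinder on the bench rig: draw the push-rod clevis out over the pedal's eye, then take the knurled-head clevis pin from the wooden rack and put it down through both clevis ears and the pedal's eye until its head sits fully on the clevis, and let go. Feel for the hidden hole with light pressure, never force the pin, and leave everything else where it is.

Things in the scene. Friction and masses are not known exactly. Their poses are not given: they have to be found in the camera images.
- rig: Bench rig, fixed: grey base plate 210 x 400 mm, 12 mm thick, with an aluminium brake master cylinder (cream reservoir, top at 166 mm) and a black brake pedal lying on its side, so pedal and push rod move level. Origin: on the bench under the eye's nominal place. +y: along the push rod to the cylinder (flange at y = 160 mm); +x: to the pedal's pad; pivot bolt at x = -75 mm, top at 85 mm.
- eye_nominal (a point): Nominal centre of the pedal's eye at its upper face (72 mm high), rig's axes. Flat boss 40 mm across, 10 mm thick, upright 13.5 mm hole. The real hole lies anywhere within 6.5 mm of this point along rig x and along rig y (stop and bracket slots are set differently on each rig) and must be felt for; the clevis hides it. The pedal is locked and does not give.
- clevis_hole (a point): Centre of the clevis hole on the clevis's top face (82 mm high); z up, local +y along the rod to the cylinder. Steel fork 28 mm wide, 30 mm high: two level ears 8 mm thick, round ends of radius 14 mm, upright 13.5 mm holes in line, 14 mm slot that passes over the eye with 2 mm above and below: the eye's face is 10 mm below this point. Starts drawn back and swung aside.
- clevis_back (a point): Top of the solid back of the clevis, 38.5 mm behind its hole, same axes: grip here from above across the 28 mm width, fingertips 15 to 25 mm below the top. The clevis slides with the rod along local y (about 2 N) and swings level about rod_ball (about 1 N); it stays where it is left, reaches every place of the eye, and a pin standing in its upper ear drags it along.
- rod_ball (a point): Ball end of the push rod in the cylinder: the fixed centre about which rod and clevis swing level, up to 0.45 rad either way. 160 mm from eye_nominal along rig +y, 67 mm high.
- pin: Steel clevis pin standing upright in one of the three holes of the rack: round knurled head 20 mm across and 22 mm high; plain shank 12 mm across and 42 mm long below the head, its end bevelled over 3 mm to 7.6 mm across. Origin: centre of the underside of the head, z up towards the head; it rests on the rack at 50 mm height. 60 to 100 g. It is meant to go in with a light hand: 30 N on it is already forcing it.
- rack: Fixed wooden block 180 x 60 x 50 mm, long side along its x, with three upright 14 mm holes in a row at x = -55, 0 and 55 mm that hold the pin, the hex bolt and the eye bolt in any order, 55 mm apart. Origin: centre of its underside.
- hex_bolt: Bystander in the rack: bolt with a low hexagon head, 19 mm across, 8 mm high. Origin: underside of the head.
- eye_bolt: Bystander in the rack: bolt with an upright ring for a head, 34 mm across, 38 mm high. Origin: underside of its collar.
- spanner: Bystander: spanner 140 mm long, lying on the rig's base plate beside the cylinder.
- jam_nut: Bystander: loose nut 22 mm across, 10 mm high, lying on the rig's base plate beside the push rod.
- multimeter: Bystander: yellow multimeter 85 x 170 x 40 mm lying on the bench.
- fluid_bottle: Bystander: bottle 64 mm across, 170 mm high, standing on the bench.
- screwdriver: Bystander: screwdriver 200 mm long lying on the bench.

How it is judged:
By the outcome, as a careful person would: the job done as asked, in the order asked, and still so for the second after the job is handed in, with the robot touching nothing.
It also fails if it takes over 72 s, if anything falls off the work surface, if the arm or the gripper's body presses on something with over 40 N, if the wrist force passes 120 N, or if a joint passes its speed limit or range.

## Robot

A 7-joint arm with a two-finger parallel gripper is mounted at the origin on the work surface. World frame = base frame: x ahead of the robot, y to its left, z up, the work surface at z = 0. Lengths are in m, angles in rad, forces in N, time in s.
With the tool pointing down it reaches from about 0.4 to 0.9 m from the base axis. Payload 5.6 kg.
Tool frame: the origin (TCP) lies midway between the tips of the shut fingers; the grasp point (between the pads) lies 19 mm behind it; z points along the fingers, y is the line along which they close (so a half turn about z gives the same grasp; the last joint's range is limited). The gripper opens to 92 mm and grips with 3 to 60 N. Pads are 20 mm wide; open, the fingers measure 128 mm over their backs; the gripper's body (75 mm by 189 mm) begins 69 mm behind the grasp point.
Start: joints at [-1.327, 0.468, -0.012, 1.603, 0.006, 1.071, -0.056], TCP at [0.184, 0.623, 0.215] pointing down, gripper open.
Joint ranges: [-2.53, 2.53], [-0.31, 2.02], [-1.57, 1.55], [0.28, 2.44], [-1.29, 4.43], [0.15, 1.84], [-2.92, 2.92]. Speed limits (rad/s): [2.57, 2.57, 3.14, 3.14, 3.14, 3.14, 3.14].

## Interface

Orientations are given as a 3x3 rotation matrix whose columns are the frame's x, y, z axes.
In Python, from station import env, effector, solver, viewer, workorder, search_frame, tip_of gives the robot as it stands. Calls block until the motion is done:
- env.reach(position, orientation): joint-space move of the TCP to a pose.
- env.movel(position, frame=None, rate=0.15): straight line of the TCP; frame=None keeps the orientation; rate is the mean speed in m/s.
- env.goto_joints(angles): joint-space move.
- effector.release() and effector.grasp(squeeze=None): open the fingers fully, or close them until they stop; squeeze is the grip in N (None keeps the last).
- env.pause(seconds).
- solver.inverse_kinematics(position, orientation): joint angles nearest the present ones, or None.
- env.sense(): the state.
- viewer.read_camera(name): name is "side" or "top" or "wrist"; returns (picture, depth): 400x640x3 uint8, red, green, blue; 400x640 float32, m along the optical axis (not along the pixel's ray), 0 where there is no reading.
- viewer.camera_info(name): a dict with "intrinsics" (3x3 intrinsics, pixels), "dist_coeffs" ([k1, k2, p1, p2, k3] as OpenCV has them; the pictures are not rectified), "eye" and "rotation" of the camera in the world; the wrist camera has in their place "T_tool_cam" (4x4, takes a point from camera to tool coordinates, whose origin is the TCP and whose axes are the flange's). Camera axes: x right, y up, looking along -z (the intrinsics and any distortion apply to the point x, -y, -z); pixel columns grow to the right and rows downward; lengths in m; the calibration is good to about 2 mm. A picture is of the moment at which its call begins: read the wrist's pose just before it. camera_info takes no time and is no camera call.
A pose or a line that the arm cannot do raises env.PlanningError and nothing moves.
- workorder.finish_job(): hands the job in; it is judged then, once.
Trained networks look in the newest picture that a camera, given by its name, has taken for a name from the list of things; names that differ only in an ending like _2 or _b are one class to them, and where a whole thing is asked for, a point or a joint stands for the part that bears it (a point fixed in the world has none). Each returns a list of dicts, best first, with "score" (0 to 1); they miss things now and then, are a little off and sometimes report something else, mostly with a low value. They report only what shows in the picture. A call takes as long as a camera call.
- search_frame(camera, name): "at" ([x, y, z] in m, in world coordinates, good to about 4 mm: the middle of the surface that is visible of it).
- tip_of(camera, name): "at" ([x, y, z] in m, in world coordinates, good to about 4 mm: a listed point, or the origin of a listed thing).
The state is a dict: "t": time; "joint_positions": joint angles; "joint_velocities": joint speeds; "tau": joint torques, N m; "ee_pos": TCP position; "tcp_rot": TCP orientation; "wrist_force": force on the tool from outside, world axes, zero at the start; "moment": the same for the moment, N m; "gripper_width": finger opening in m; "grasp_force": force on a finger pad.
Only numpy, scipy, OpenCV 4.12 (cv2) and the standard library are available. Lean on these libraries where they do the work, as an engineer would, in place of code of your own. Each camera call takes 0.05 s, during which the arm holds its last target. There are 200 camera calls.

## Working session

There is one attempt and no reset: what is moved stays moved. The work goes in short steps, each a Python script; the robot and the scene stay as the last script left them, time stands still between calls to the robot, and variables do not carry over. Pictures are saved under pics/ and viewed, at most 10 in all, crops included, and the job is handed in when it is done.

```bash
ls; mkdir -p pics
python3 - <<'E'
from station import env, effector, solver, viewer, workorder, search_frame, tip_of
import cv2, numpy as np
np.set_printoptions(precision=4,suppress=True)
print(env.sense()['t'], env.sense()['wrist_force'])
for c in ['top','side']:
    p,d=viewer.read_camera(c); cv2.imwrite(f'pics/{c}0.png',p[:,:,::-1])
    i=viewer.camera_info(c); print(c,i['eye'],i['rotation'],i['intrinsics'])
    for n in ['rig','eye_nominal','clevis_hole','clevis_back','rod_ball','pin','rack','hex_bolt','eye_bolt']:
        r=tip_of(c,n); print(n,[(np.array(q['at']).round(4).tolist(),round(q['score'],2)) for q in r[:2]])
print(env.sense()['t'])
E
```

```text
pics
0.0 [ 0.3121  0.8071 -0.3631]
top [ 0.3262 -0.0991  1.276 ] [[ 0.0226  0.9931 -0.1151]
 [-0.9997  0.0218 -0.0081]
 [-0.0055  0.1153  0.9933]] [[450.6851   0.     316.9154]
 [  0.     450.6851 198.9031]
 [  0.       0.       1.    ]]
rig [([0.5175, -0.0186, -0.0033], 0.64)]
eye_nominal [([0.5249, -0.0204, 0.0751], 0.62)]
clevis_hole [([0.494, 0.0089, 0.0788], 0.59)]
clevis_back [([0.4896, 0.0486, 0.0839], 0.58), ([0.5233, -0.0203, 0.0713], 0.31)]
rod_ball [([0.5177, -0.0183, -0.0025], 0.66), ([0.4752, 0.1336, 0.0598], 0.64)]
pin [([0.5573, -0.3149, 0.0473], 0.6)]
rack [([0.5114, -0.3018, -0.003], 0.89)]
hex_bolt [([0.4558, -0.2862, 0.0523], 0.4)]
eye_bolt [([0.5125, -0.3009, 0.049], 0.45), ([0.508, -0.2993, 0.0011], 0.39)]
side [ 0.1672 -0.6861  0.677 ] [[ 0.8889  0.3019 -0.3446]
 [-0.4581  0.6012 -0.6547]
 [ 0.0095  0.7398  0.6727]] [[366.5672   0.     321.2504]
 [  0.     366.5672 200.5309]
 [  0.       0.       1.    ]]
rig [([0.5226, -0.0176, 0.0006], 0.66)]
eye_nominal [([0.5147, -0.0194, 0.0716], 0.56)]
clevis_hole [([0.4953, 0.0106, 0.0844], 0.54), ([0.5525, 0.13, 0.012], 0.16)]
clevis_back [([0.486, 0.0452, 0.0794], 0.8), ([0.507, -0.3079, -0.0016], 0.19)]
rod_ball [([0.4765, 0.1325, 0.0659], 0.86)]
pin [([0.5598, -0.313, 0.0525], 0.6)]
rack [([0.5074, -0.302, 0.0009], 0.73)]
hex_bolt [([0.4549, -0.2884, 0.0495], 0.61), ([0.5234, -0.0168, 0.001], 0.46)]
eye_bolt [([0.5106, -0.3067, 0.0489], 0.49)]
1.0
```

View pics/top0.png

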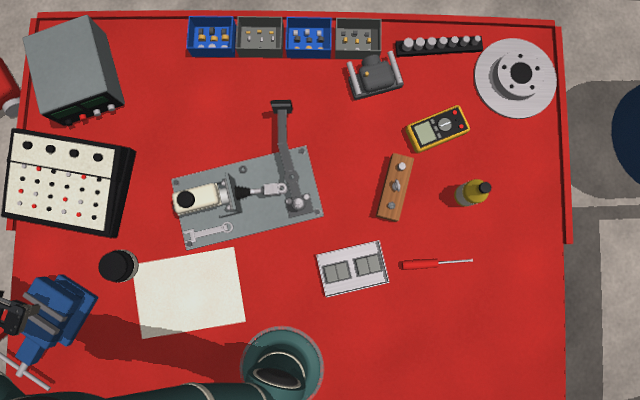

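View pics/side0.png

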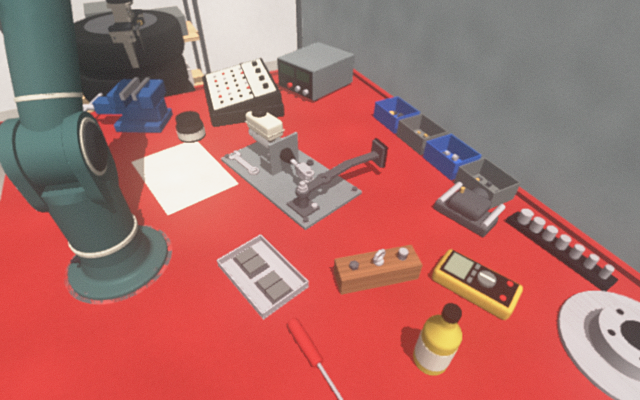

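The top view shows the rig at about (245,195), with the clevis at (270,188) drawn back from the eye at about (287,188). The rack is at (395,187), with the pin in its far hole at (404,165). The side view agrees: round heads at (402,253), the eye bolt in the middle and the hex bolt nearest. Next I'll take a close look with the wrist camera.

```bash
cat > h.py <<'E'
from station import env, effector, solver, viewer, workorder, search_frame, tip_of
import cv2, numpy as np
np.set_printoptions(precision=4,suppress=True)
def R(yaw):  # tool z down, tool y at angle yaw in the world plane
    y=np.array([np.cos(yaw),np.sin(yaw),0]); z=np.array([0,0,-1.]); return np.column_stack([np.cross(y,z),y,z])
def campose():
    s=env.sense(); T=np.eye(4); T[:3,:3]=s['tcp_rot']; T[:3,3]=s['ee_pos']
    return T@np.array(viewer.camera_info('wrist')['T_tool_cam'])
def at_height(px,z,T):  # pixels -> world points on a level plane
    i=viewer.camera_info('wrist'); u=cv2.undistortPoints(np.float64(px).reshape(-1,1,2),np.array(i['intrinsics']),np.array(i['dist_coeffs'])).reshape(-1,2)
    d=np.column_stack([u[:,0],-u[:,1],-np.ones(len(u))])@T[:3,:3].T
    return T[:3,3]+d*((z-T[2,3])/d[:,2])[:,None]
def look(name,names=()):
    T=campose(); p,d=viewer.read_camera('wrist'); cv2.imwrite(f'pics/{name}.png',p[:,:,::-1]); np.savez(f'pics/{name}.npz',T=T,d=d)
    for n in names: print(n,[(np.array(q['at']).round(4).tolist(),round(q['score'],2)) for q in tip_of('wrist',n)[:2]])
    return T,p,d
E
python3 - <<'E'
from h import *
print(viewer.camera_info('wrist'))
q0=env.sense()['joint_positions']
for yaw in (0.25,0.25+np.pi):
    q=solver.inverse_kinematics([0.5,0.02,0.25],R(yaw)); print(yaw,q)
    q=solver.inverse_kinematics([0.558,-0.314,0.2],R(yaw)); print(yaw,q)
E
```

```text
{'intrinsics': array([[326.9816,   0.    , 318.0842],
       [  0.    , 326.9816, 201.0415],
       [  0.    ,   0.    ,   1.    ]]), 'dist_coeffs': array([-0.0496,  0.    ,  0.    ,  0.    ,  0.    ]), 'T_tool_cam': array([[-0.0003,  0.9723,  0.2338,  0.0658],
       [ 1.    ,  0.0002,  0.0003, -0.0005],
       [ 0.0002,  0.2338, -0.9723, -0.1699],
       [ 0.    ,  0.    ,  0.    ,  1.    ]])}
0.25 [-0.6689  0.1828  0.6412  1.9563 -0.1263  1.0416  0.2782]
0.25 [-0.0697  0.546   0.7494  1.6799 -0.4126  1.0804  1.0554]
3.391592653589793 [-1.1863  0.4176  1.3814  1.9767 -0.4572  1.1251 -2.5049]
3.391592653589793 [-0.3506  0.8609  1.3432  1.6955 -0.8683  1.3172 -1.7247]
```

Run:
```python
from h import *
env.reach([0.512,0.0,0.23],R(0.28))
look('w1',['eye_nominal','clevis_hole','clevis_back','rod_ball','rig'])
print(env.sense()['t'],env.sense()['ee_pos'])
```

```text
eye_nominal [([0.5204, -0.0208, 0.075], 0.76)]
clevis_hole [([0.4878, 0.0063, 0.0817], 0.92), ([0.4779, 0.135, 0.0638], 0.21)]
clevis_back [([0.483, 0.0447, 0.0796], 0.89)]
rod_ball [([0.4752, 0.1336, 0.0632], 0.96), ([0.5197, -0.0215, -0.0006], 0.17)]
rig [([0.5179, -0.0213, 0.001], 0.61)]
3.8 [0.512  0.0003 0.23  ]
```

View pics/w1.png

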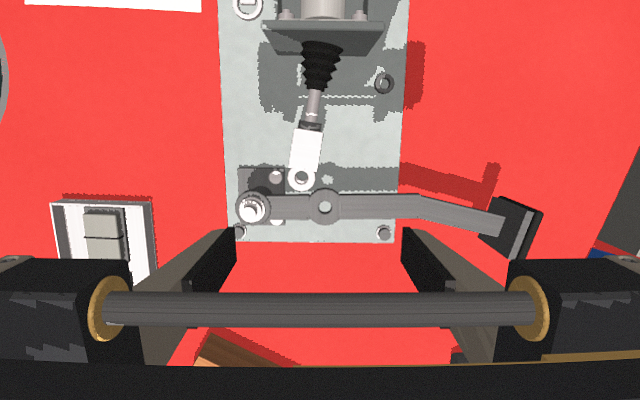

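The eye boss with its open hole shows at (325,207), the clevis hole at (301,179), and the rod runs up to the boot at (320,60). I'll zoom in to measure them.

Run:
```python
import cv2
p=cv2.imread('pics/w1.png')[110:235,230:370]
cv2.imwrite('pics/w1c.png',cv2.resize(p,None,fx=4.8,fy=4.8,interpolation=cv2.INTER_CUBIC))
```

```text
(no output)
```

View pics/w1c.png

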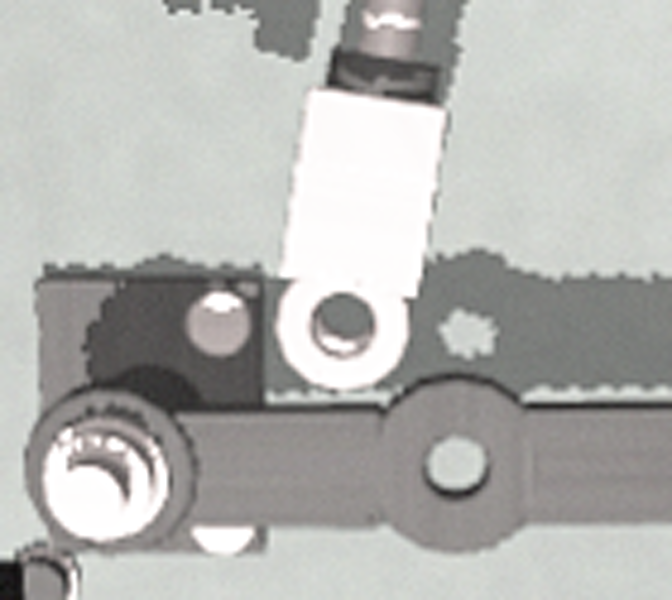

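Run:
```python
from h import *
z=np.load('pics/w1.npz'); T=z['T']; d=z['d']
c=lambda x,y:((x+.5)/4.8-.5+230,(y+.5)/4.8-.5+110)
eye=at_height([c(456,464),c(456,463)],.072,T)[0]
cl=at_height([c(343,322),c(312,88),c(446,110),c(285,278),c(415,300)],.082,T)
print('eye',eye,'\nclevis hole, rear corners L R, front L R\n',cl)
th=at_height([c(456,378),c(456,550),c(380,464),c(532,464)],.072,T); print('boss',th)
# local depth check of heights
def zz(x,y): 
    u,v=map(int,np.round(c(x,y))); dd=d[v-1:v+2,u-1:u+2]; m=np.median(dd); 
    i=viewer.camera_info('wrist')['intrinsics']; return (T@[ (u-i[0,2])/i[0,0]*m,-(v-i[1,2])/i[1,1]*m,-m,1])[:3]
print('boss z',zz(410,464),zz(505,464),'clevis z',zz(360,200))
ax=(cl[1]+cl[2]-cl[3]-cl[4]); print('clevis axis angle',np.arctan2(-ax[0],ax[1]), 'hole->ball(net)',np.arctan2(-(0.4757-cl[0,0]),.1335-cl[0,1]))
```

```text
eye [ 0.5232 -0.0156  0.072 ] 
clevis hole, rear corners L R, front L R
 [[0.4916 0.0091 0.082 ]
 [0.4732 0.0526 0.082 ]
 [0.4999 0.0559 0.082 ]
 [0.4779 0.0146 0.082 ]
 [0.5045 0.0176 0.082 ]]
boss [[ 0.5179  0.0025  0.072 ]
 [ 0.5287 -0.0343  0.072 ]
 [ 0.5075 -0.0202  0.072 ]
 [ 0.539  -0.0111  0.072 ]]
boss z [ 0.5136 -0.0182  0.0717] [ 0.5335 -0.0123  0.0721] clevis z [0.4886 0.0343 0.0824]
clevis axis angle 0.12120031101221813 hole->ball(net) 0.12729529058797695
```

Run:
```python
from h import *
eye=np.array([.5232,-.0156]); hole=np.array([.4916,.0091]); ball=np.array([.4757,.1335])
ang=lambda p: np.arctan2(p[0]-ball[0],ball[1]-p[1])
ax=lambda a: np.array([-np.sin(a),np.cos(a)])
a0,a1=ang(hole),ang(eye); r0,r1=np.linalg.norm(hole-ball),np.linalg.norm(eye-ball)
P=lambda r,a,z: [*(ball-(r-.0385)*ax(a)),z]
print(a0,a1,r0,r1)
env.reach(P(r0,a0,.15),R(a0)); env.movel(P(r0,a0,.062),rate=.1); 
def f(n): s=env.sense(); print(n,s['t'],s['ee_pos'],s['wrist_force'],s['gripper_width'],s['grasp_force'])
f('down'); effector.grasp(20); f('grip')
for k in (.33,.67,1): env.movel(P(r0,a0+k*(a1-a0),.062),R(a0+k*(a1-a0)),rate=.04)
f('swung')
for k in (.5,1): env.movel(P(r0+k*(r1-r0),a1,.062),R(a1),rate=.05)
f('drawn'); effector.release(); f('open')
env.movel(P(r1,a1,.2),rate=.25)
look('w2',['clevis_hole','clevis_back','eye_nominal']); f('up')
cv2.imwrite('pics/w2c.png',cv2.resize(cv2.imread('pics/w2.png')[110:260,230:370],None,fx=4,fy=4,interpolation=cv2.INTER_CUBIC))
```

```text
0.12712424866848918 0.30841262267791014 0.125412001020636 0.1564834176518394
down 5.3083 [0.4873 0.0473 0.0625] [ 0.285   0.2053 -0.1265] 0.09147045020647993 0.0
grip 6.2917 [0.487  0.0473 0.062 ] [ 0.4135  0.3014 -1.0292] 0.027996237056784633 19.998727440834045
swung 7.1417 [0.5024 0.0506 0.0621] [ 3.8536  0.3748 -1.6655] 0.027671474884901313 20.005453191697598
drawn 8.0583 [0.5115 0.0199 0.0619] [ 1.2401 -1.4119 -0.5606] 0.02785015594571419 20.0327617675066
open 9.0917 [0.5115 0.0211 0.062 ] [ 0.0778 -0.5407  0.1975] 0.09200333813105355 0.0
clevis_hole [([0.5241, -0.0184, 0.0844], 0.65)]
clevis_back [([0.5068, 0.0167, 0.0818], 0.71), ([0.518, -0.0232, 0.0708], 0.63)]
eye_nominal [([0.5168, -0.026, 0.0712], 0.83)]
up 9.9917 [0.5105 0.0209 0.1984] [-0.2942  0.0381  0.6718] 0.09182357455067897 0.0
```

View pics/w2.png

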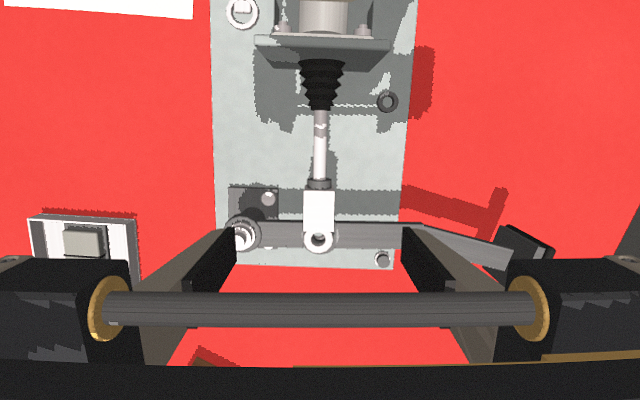

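The clevis is drawn over the eye, with its hole at about (319,239) and the rod straight. Next I'll zoom in for the hole's position.

View pics/w2c.png

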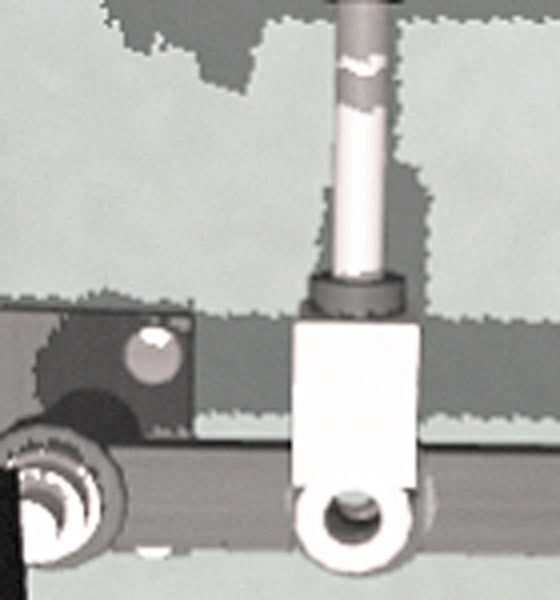

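```bash
cat >> h.py <<'E'
def cloud(T,d):
    i=viewer.camera_info('wrist'); v,u=np.indices(d.shape); px=np.column_stack([u.ravel(),v.ravel()]).astype(float)
    n=cv2.undistortPoints(px.reshape(-1,1,2),np.array(i['intrinsics']),np.array(i['dist_coeffs'])).reshape(-1,2); m=d.ravel()
    P=np.column_stack([n[:,0]*m,-n[:,1]*m,-m])@T[:3,:3].T+T[:3,3]; P[m<=0]=np.nan; return P.reshape(*d.shape,3)
E
python3 - <<'E'
from h import *
z=np.load('pics/w2.npz'); px=[(353.5/4-.5+230,517.5/4-.5+110),((357+.5)/4-.5+230,(322.5)/4-.5+110)]
print('clevis hole, rear mid',at_height(px,.082,z['T']))
env.reach([.5585,-.314,.2],R(1.316)); T,p,d=look('w3',['pin','hex_bolt','eye_bolt']); 
C=cloud(T,d); m=(abs(C[...,2]-.072)<.004)&(np.hypot(C[...,0]-.5585,C[...,1]+.314)<.025)
q=C[m]; print(m.sum(),q.mean(0),q.min(0),q.max(0)); 
v,u=np.nonzero(m); print(u.min(),u.max(),v.min(),v.max()); c=cv2.minEnclosingCircle(q[:,:2].astype(np.float32)*1000); print(c)
cv2.imwrite('pics/w3c.png',cv2.resize(p[120:290,210:430,::-1],None,fx=3,fy=3)); s=env.sense(); print(s['t'],s['ee_pos'],s['wrist_force'],s['joint_positions'])
E
```

```text
clevis hole, rear mid [[ 0.5218 -0.0171  0.082 ]
 [ 0.5086  0.0272  0.082 ]]
pin [([0.5632, -0.3146, 0.0488], 0.76)]
hex_bolt [([0.4514, -0.2935, 0.0502], 0.81)]
eye_bolt [([0.5104, -0.3027, 0.0502], 0.65)]
344 [ 0.5604 -0.3167  0.0717] [ 0.5509 -0.3263  0.0683] [ 0.5706 -0.3073  0.0737]
305 325 187 208
((560.6234741210938, -316.8462219238281), 10.08261489868164)
11.625 [ 0.559  -0.3128  0.2   ] [-0.255   0.1423  0.904 ] [ 0.0898  0.4941  0.5079  1.6684 -0.2697  1.0493  1.9999]
```

View pics/w3c.png

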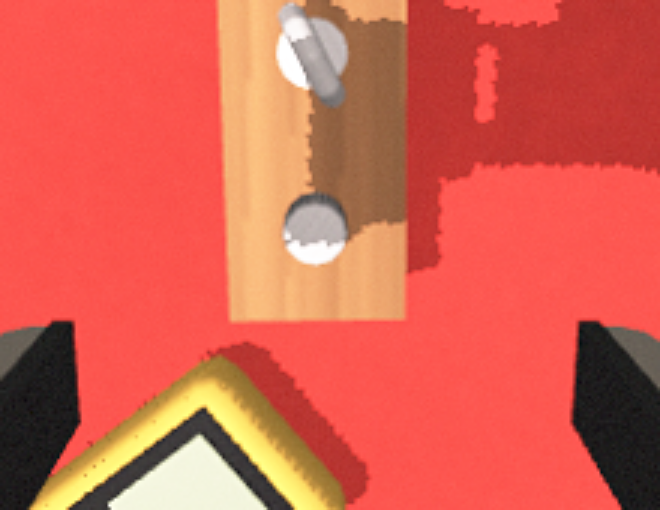

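The pin head is at crop (315,230), which is pixel (315,197), with the eye bolt 55 mm away and the multimeter's corner low. The fingers clear all of it, so I'll grasp the pin and carry it over the clevis.

Run:
```python
from h import *
def f(n): s=env.sense(); print(n,s['t'],s['ee_pos'],s['wrist_force'],s['gripper_width'],s['grasp_force'])
x,y=.5605,-.3168
env.movel([x,y,.12],R(1.316)); env.movel([x,y,.053],rate=.08); f('down')
effector.grasp(30); f('grip'); env.movel([x,y,.08],rate=.06); f('lift'); env.movel([x,y,.2],rate=.2)
env.reach([.5231,-.0167,.19],R(.308)); f('above')
T,p,d=look('w4',['pin','clevis_hole']); np.save('pics/w4.npy',p)
cv2.imwrite('pics/w4c.png',cv2.resize(p[120:330,220:420,::-1],None,fx=2.8,fy=2.8,interpolation=cv2.INTER_CUBIC))
```

```text
down 13.2917 [ 0.5609 -0.3171  0.0534] [-0.0453 -0.0453  0.5089] 0.09206946803234903 0.0
grip 14.3833 [ 0.5605 -0.3168  0.053 ] [ 0.3338 -1.0136 -0.4352] 0.019189254669093644 29.999980330467224
lift 14.9833 [ 0.5606 -0.3168  0.0803] [ 0.2825  0.457  -0.5081] 0.019033606426972757 29.999695122241974
above 17.0583 [ 0.5231 -0.0175  0.1897] [-0.4194 -0.261  -0.7457] 0.01902175452349667 29.999750554561615
pin [([0.5239, -0.0175, 0.1887], 0.7)]
clevis_hole [([0.522, -0.0164, 0.0815], 0.63)]
```

View pics/w4c.png

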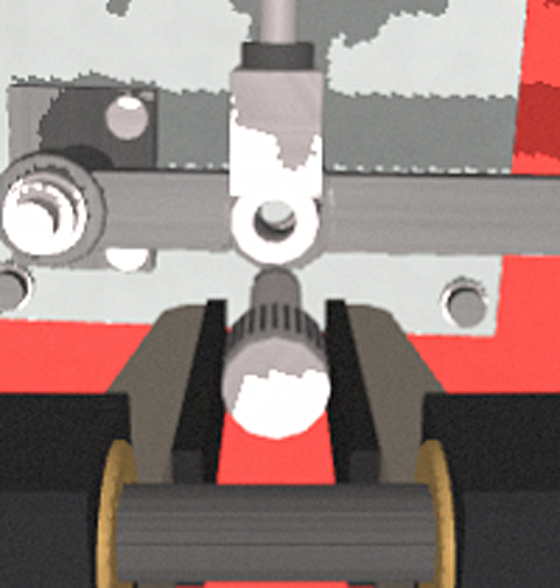

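The pin is upright in the fingers, with its tip at crop (275,275) in line with the clevis hole at (275,222). Now I'll go down in small guarded steps.

```bash
cat >> h.py <<'E'
def fz(n=3):
    return np.mean([env.sense()['wrist_force'] for _ in range(n)],0)
def descend(x,y,z0,z1,base,lim=5,step=.0015,rate=.03,Rt=None):
    z=z0
    while z>z1+1e-6:
        z=max(z-step,z1); env.movel([x,y,z],Rt,rate=rate)
        F=fz()-base; s=env.sense(); print(round(s['t'],2),round(z,4),s['ee_pos'],F)
        if F[2]>lim or np.hypot(*F[:2])>8: return z,F,False
    return z,F,True
E
python3 - <<'E'
from h import *
x,y=.5231,-.0167
env.movel([x,y,.134],R(.308),rate=.12); env.pause(.1); b=fz(); print(b); np.save('base.npy',b)
print(descend(x,y,.134,.114,b))
E
```

```text
[-0.6574 -0.1059 -0.3465]
18.18 0.1325 [ 0.5233 -0.0166  0.1328] [ 0.7784  0.2304 -0.5876]
18.43 0.131 [ 0.523  -0.0167  0.131 ] [ 1.3522  0.1129 -0.8398]
18.68 0.1295 [ 0.523  -0.0167  0.1294] [ 0.8227 -0.1967 -1.1602]
18.93 0.128 [ 0.523  -0.0167  0.1279] [0.752  0.1168 0.2196]
19.18 0.1265 [ 0.523  -0.0167  0.1264] [ 1.6274  0.4252 -0.6776]
19.43 0.125 [ 0.5231 -0.0167  0.1249] [ 0.4944 -0.5608 -0.1159]
19.68 0.1235 [ 0.523  -0.0167  0.1234] [ 1.1207 -0.539  -0.7036]
19.93 0.122 [ 0.523  -0.0167  0.1219] [ 0.3816  0.0856 -0.3988]
20.18 0.1205 [ 0.523  -0.0167  0.1204] [-0.1701 -0.1757 -0.0886]
20.43 0.119 [ 0.523  -0.0167  0.1189] [ 0.2681 -0.0295 -0.8503]
20.68 0.1175 [ 0.523  -0.0167  0.1174] [ 0.4429  0.6485 -0.8651]
20.93 0.116 [ 0.523  -0.0167  0.1159] [ 0.5685  0.1381 -1.9658]
21.18 0.1145 [ 0.5232 -0.0167  0.1145] [-0.4061 -0.0524 -0.5349]
21.43 0.114 [ 0.5232 -0.0167  0.1141] [-0.0031  0.8418 -0.6213]
(0.114, array([-0.0031,  0.8418, -0.6213]), True)
```

The tip is already 3 mm below the eye's face with no resistance, so I'll carry on down.

Run:
```python
from h import *
b=np.load('base.npy'); print(descend(.5231,-.0167,.114,.0865,b,lim=5,step=.0015,rate=.03))
```

```text
21.68 0.1125 [ 0.5233 -0.0166  0.1124] [ 1.2239  1.3618 -1.6044]
21.93 0.111 [ 0.5234 -0.0165  0.111 ] [ 2.6379  1.3248 -1.0419]
22.18 0.1095 [ 0.5233 -0.0166  0.1095] [ 2.1004  1.5287 -0.9813]
22.43 0.108 [ 0.5233 -0.0166  0.108 ] [ 2.9582  0.9482 -0.6889]
22.68 0.1065 [ 0.5233 -0.0166  0.1065] [ 2.9657  1.3037 -0.528 ]
22.93 0.105 [ 0.5233 -0.0166  0.105 ] [ 3.3597  1.5564 -0.4251]
23.18 0.1035 [ 0.5233 -0.0166  0.1034] [ 4.4472  2.2283 -0.1496]
23.43 0.102 [ 0.5233 -0.0166  0.1019] [4.5843 1.3676 1.0221]
23.68 0.1005 [ 0.5233 -0.0166  0.1005] [ 4.3545  2.2344 -0.3366]
23.93 0.099 [ 0.5232 -0.0167  0.099 ] [4.0689 2.2073 0.2156]
24.18 0.0975 [ 0.5233 -0.0166  0.0975] [5.0172 3.8738 1.758 ]
24.43 0.096 [ 0.5233 -0.0166  0.096 ] [4.386  3.2771 2.0768]
24.68 0.0945 [ 0.5233 -0.0166  0.0944] [5.0444 2.9454 2.2192]
24.93 0.093 [ 0.5233 -0.0166  0.0929] [5.2117 3.708  1.7526]
25.18 0.0915 [ 0.5233 -0.0166  0.0913] [4.5513 4.1213 1.7625]
25.43 0.09 [ 0.5233 -0.0166  0.0898] [6.2839 2.7111 1.4142]
25.68 0.0885 [ 0.5233 -0.0165  0.0882] [4.8452 3.4578 2.2326]
25.93 0.087 [ 0.5233 -0.0165  0.0867] [5.3138 3.2212 2.099 ]
26.18 0.0865 [ 0.5234 -0.0166  0.0863] [5.297  2.9194 2.3034]
(0.0865, array([5.297 , 2.9194, 2.3034]), True)
```

The pin is through with only a side load, which shows the eye lies slightly toward +x/+y. I'll relieve that, seat the head gently, let go and check.

Run:
```python
from h import *
b=np.load('base.npy'); x,y=.5240,-.0162
env.movel([x,y,.0865],rate=.02); print(fz()-b)
print(descend(x,y,.0865,.0815,b,lim=7,step=.0005,rate=.02))
effector.release(); s=env.sense(); print(s['t'],s['wrist_force'],s['gripper_width'])
env.movel([x,y,.2],R(.308),rate=.15)
xy=np.array([x,y])+.0*np.array([-.3,.95])
T,p,d=look('w5',['pin','clevis_hole']); C=cloud(T,d)
m=(abs(C[...,2]-.104)<.006)&(np.hypot(C[...,0]-x,C[...,1]-y)<.02); q=C[m]; print(m.sum(),q.mean(0),np.median(q[:,2]))
cv2.imwrite('pics/w5c.png',cv2.resize(p[120:290,220:420,::-1],None,fx=3.5,fy=3.5,interpolation=cv2.INTER_CUBIC)); print(env.sense()['t'])
```

```text
[3.3088 2.1323 0.9539]
26.68 0.086 [ 0.5235 -0.0164  0.0857] [3.6991 1.1614 0.7826]
26.93 0.0855 [ 0.5235 -0.0163  0.0853] [2.6915 1.2388 0.8179]
27.18 0.085 [ 0.5235 -0.0163  0.0848] [2.0619 2.3349 0.7919]
27.43 0.0845 [ 0.5236 -0.0164  0.0844] [ 0.7972 -0.0403 -0.0391]
27.68 0.084 [ 0.5237 -0.0164  0.0841] [-0.5757  0.9113  4.3092]
27.93 0.0835 [ 0.5241 -0.0163  0.0838] [-1.1193  0.3921  6.5729]
28.18 0.083 [ 0.5245 -0.0162  0.0836] [-0.4131  0.8812  8.4957]
(0.08299999999999999, array([-0.4131,  0.8812,  8.4957]), False)
29.3167 [0.4338 0.026  0.9842] 0.09221951334303058
pin [([0.5245, -0.0164, 0.0802], 0.95)]
clevis_hole [([0.5219, -0.0198, 0.0819], 0.68)]
448 [ 0.5239 -0.0163  0.1031] 0.10329343056896742
30.4
```

View pics/w5c.png

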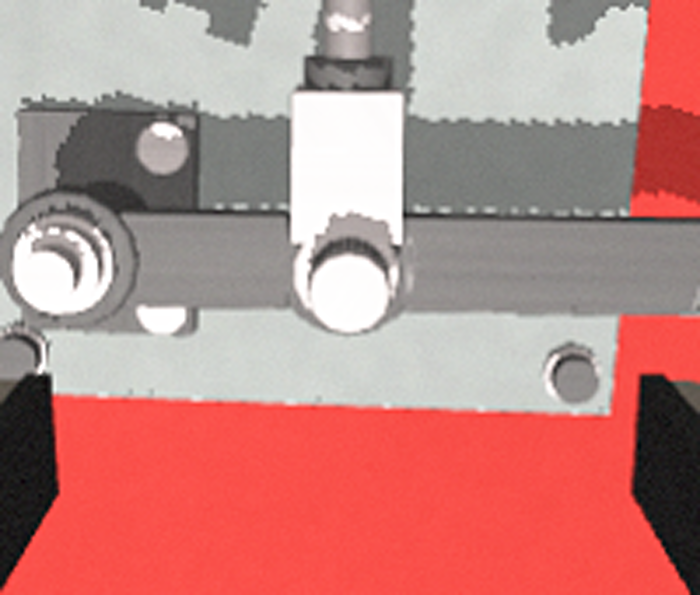

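The head sits on the clevis at crop (350,290). Its top reads 103.3 mm against 104 mm expected, so it is fully seated, and the gripper is clear. I'll hand the job in.

```bash
python3 -c "
from h import *
print(workorder.finish_job())"
```

```text
the job is handed in; nothing more can be done
None
```

The clevis is drawn over the pedal's eye and the pin is through both ears and the eye with its head seated (about 8 N peak force on it), released and handed in at about 30 s; the verdict was not shown.

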